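# Open the counterweighted guard over the crucible

## Robot

A 7-joint arm with a two-finger parallel gripper is mounted at the origin on the work surface; the furniture and walls round the work are solid. World frame = base frame: x ahead of the robot, y to its left, z up, the work surface at z = 0. Lengths are in m, angles in rad, forces in N, time in s.
With the tool pointing down it reaches from about 0.4 to 0.875 m from the base axis. Payload 6.5 kg.
Tool frame: the origin (TCP) lies midway between the tips of the shut fingers; the grasp point (between the pads) lies 19 mm behind it; z points along the fingers, y is the line along which they close (so a half turn about z gives the same grasp; the last joint's range is limited). The gripper opens to 88 mm and grips with 3 to 60 N. Pads are 18 mm wide; open, the fingers measure 123 mm over their backs; the gripper's body (75 mm by 187 mm) begins 45 mm behind the grasp point.
Start: joints at [-1.374, 0.536, -0.004, 1.538, 0.003, 1.067, -0.071], TCP at [0.169, 0.628, 0.239] pointing down, gripper open.
Joint ranges: [-2.7, 2.7], [-0.37, 2.16], [-1.27, 1.26], [0.24, 2.4], [-1.31, 4.45], [0.19, 1.91], [-2.76, 2.76]. Speed limits (rad/s): [2.39, 2.39, 3.14, 3.14, 3.14, 3.14, 3.14].

## Interface

Orientations are given as a 3x3 rotation matrix whose columns are the frame's x, y, z axes.
In Python, from cell import read_state, read_camera, camera_params, job_done, boxes_of, masks_of, place_of gives the robot as it stands.
- The arm moves only by the shell command python3 -m creep 'ROWS' [FORCE]. ROWS is JSON, a list of rows, each a list of 7 numbers: the shift along the world's x, y, z in m, then the turn, a rotation vector about the world's x, y, z in rad, then the finger opening in m, from 0 to 0.0881. In form: [[x, y, z, rx, ry, rz, fingers], ...]. A call has 1 to 20 rows; each row shifts and turns the commanded pose from where the row before left it; what a row does not reach is not made up. A row lasts 1/8 s, in which the tool goes at most 62.5 mm and 10.7 degrees, less where a joint would pass 70% of its speed; a pose out of reach is approached as far as the arm can. A call with a gripper value outside its range is refused whole. The fingers move at their own pace and stop on an object; FORCE is the grip in N (left out, the last holds). Time passes only in rows, so rows that do not move let the fingers close. It gives the time, the measured TCP pose, the force, the opening and the grip force at its end, in the units of the state.
- read_state(): the state, without advancing time (a new reading comes with each control period).
- read_camera(name): name is "scene" or "top" or "wrist"; returns the picture (400x640x3 uint8, blue, green, red); there is no depth.
- camera_params(name): a dict with "intrinsics" (3x3 intrinsics, pixels), "eye" and "rotation" of the camera in the world; the wrist camera has in their place "hand_eye" (4x4, takes a point from camera to tool coordinates, whose origin is the TCP and whose axes are the flange's). Camera axes: x right, y up, looking along -z (the intrinsics and any distortion apply to the point x, -y, -z); pixel columns grow to the right and rows downward; lengths in m; the calibration is good to about 2 mm. A picture is of the moment at which its call begins: read the wrist's pose just before it. camera_params takes no time and is no camera call.
- job_done(): hands the job in; it is judged then, once.
Trained networks look in the newest picture that a camera, given by its name, has taken for a name from the list of things; names that differ only in an ending like _2 or _b are one class to them, and where a whole thing is asked for, a point or a joint stands for the part that bears it (a point fixed in the world has none). Each returns a list of dicts, best first, with "p" (0 to 1); they miss things now and then, are a little off and sometimes report something else, mostly with a low value. They report only what shows in the picture. A call takes as long as a camera call. They do not tell look-alikes from the thing itself.
- boxes_of(camera, target): "rect" ([left, top, width, height] in pixels, round what is visible of it).
- masks_of(camera, target): "mask" (400x640 bool, what is visible of it) and "rect" ([left, top, width, height] in pixels, round what is visible of it).
- place_of(camera, target): "point" ([column, row] in pixels: a listed point, or the origin of a listed thing).
The state is a dict: "t": time; "joint_pos": joint angles; "joint_velocities": joint speeds; "joint_torque": joint torques, N m; "tcp_pos": TCP position; "ee_rot": TCP orientation; "wrist_force": force on the tool from outside, world axes, zero at the start; "torque": the same for the moment, N m; "grip_width": finger opening in m; "finger_force": force on a finger pad.
Only numpy, scipy, OpenCV 4.12 (cv2) and the standard library are available. Lean on these libraries where they do the work, as an engineer would, in place of code of your own. Each camera call takes 0.05 s, during which the arm holds its last target. There are 200 camera calls.

## Task

Two vessel cradles stand on the bench, each shut by a counterweighted guard frame. Open the cradle that holds the crucible (the small open cone-shaped cup): lift its guard by the front bar, steadily and without flinging it, up and back past its balance point so that it stands fully open by itself when you let go. Leave the other cradle, with the capped bottle, shut, and do not displace the crucible or the bottle.

Things in the scene. Friction and masses are not known exactly. Their poses are not given: they have to be found in the camera images.
- crucible_guard_bar (a point): middle of the round grey front bar (14 mm thick) of the guard over the crucible, 100 mm above the bench. The guard is a level steel frame: two side rails (6 wide, 12 mm high), 76 mm free between them, from bar to hinge; a 6 mm cross rod 75 mm behind the bar. Can be pinched from above, a finger before and one behind the bar. Axes (shut): x to the hinge, y along the bar, z up
- crucible_guard_hinge (a point): middle of that guard's hinge line, 130 mm behind the bar (away from the robot and to its right), 100 mm above the bench; axes: x from bar to hinge, y along the hinge, z up. The bar swings up and back on a 130 mm circle about it. A dark steel counterweight (29 mm thick, 70 long) sits on cranks 50 mm above the hinge and swings back and down as the guard opens
- crucible_guard (a joint): angle of the crucible's guard, rad: 0 shut (level, on its stop), 1.40 fully open (nearly upright, on its stop). It balances at about 0.76 (44 degrees): below that it falls shut, above it swings open by itself, softly damped. 1 to 2 N at the bar lifts it from shut
- bottle_guard (a joint): angle of the equal guard over the bottle, same meaning; starts at 0 and must stay shut
- bottle_guard_bar (a point): middle of the front bar of the guard over the bottle; same shape as the other
- crucible_mid (a point): centre, half-way up, of the crucible: small white open cone-shaped cup, 41 mm across the rim, 31 mm high, loose on a round black pad 14 mm above the bench. Each cradle is a white base plate 165 x 116 x 12 mm fixed to the bench, with two posts up to 114 mm at the hinge
- bottle_mid (a point): centre, half-way up, of the white capped bottle, 38 mm in diameter and 76 mm high, loose, standing in the other cradle in the same way
Not all that is in view belongs to the job. Leave any orange look-alike of the part that bears crucible_mid alone.

How it is judged:
By the outcome, as a careful person would: the job done as asked, in the order asked, and still so for the second after the job is handed in, with the robot touching nothing.
It also fails if it takes over 35 s, if anything falls off the work surface, if the arm or the gripper's body presses on something with over 40 N, if the wrist force passes 120 N, or if a joint passes its speed limit or range.

## Working session

There is one attempt and no reset: what is moved stays moved. The work goes in short steps, Python scripts to look and compute and a shell command to move; the robot and the scene stay as the last step left them, time stands still between calls to the robot, and variables do not carry over. Pictures are saved under pics/ and viewed, at most 10 in all, crops included, and the job is handed in when it is done.

```bash
mkdir -p pics
cat > h.py <<'E'
import numpy as np, cv2
from cell import *
def ray(cam,px,st=None):
    p=camera_params(cam);K=np.array(p["intrinsics"]);d=p.get("distortion")
    u=cv2.undistortPoints(np.array([[px]],float),K,None if d is None else np.array(d))[0,0]
    v=np.array([u[0],-u[1],-1.])
    if "eye" in p: return np.array(p["eye"]),np.array(p["rotation"])@v
    H=np.array(p["hand_eye"]);R=np.array(st["ee_rot"])
    return np.array(st["tcp_pos"])+R@H[:3,3],R@H[:3,:3]@v
def at_z(cam,px,z,st=None):
    e,v=ray(cam,px,st);return e+v*(z-e[2])/v[2]
def tri(*rs):
    A=0;b=0
    for e,v in rs:
        v=v/np.linalg.norm(v);P=np.eye(3)-np.outer(v,v);A=A+P;b=b+P@e
    return np.linalg.solve(A,b)
E
python3 - <<'E'
from h import *
print(camera_params("top").keys())
ims=[]
for c in ["scene","top"]:
    im=read_camera(c); cv2.imwrite(f"pics/{c}0.png",im)
    for t,z in [("crucible_guard_bar",.1),("crucible_guard_hinge",.1),("bottle_guard_bar",.1),("crucible_mid",.03),("bottle_mid",.052)]:
        for r in place_of(c,t)[:3]: print(c,t,round(r["p"],2),np.round(r["point"]),at_z(c,r["point"],z).round(3))
E
```

```text
dict_keys(['intrinsics', 'eye', 'rotation'])
scene crucible_guard_bar 0.9 [341. 208.] [ 0.395 -0.334  0.1  ]
scene crucible_mid 0.67 [369. 228.] [ 0.446 -0.384  0.03 ]
scene crucible_mid 0.55 [418. 302.] [ 0.267 -0.556  0.03 ]
scene bottle_mid 0.7 [255. 183.] [ 0.472 -0.05   0.052]
top crucible_guard_bar 0.72 [353. 194.] [ 0.401 -0.322  0.1  ]
top crucible_guard_hinge 0.9 [401. 162.] [ 0.478 -0.434  0.1  ]
top bottle_guard_bar 0.68 [223. 190.] [ 0.41  -0.018  0.1  ]
top crucible_mid 0.74 [375. 181.] [ 0.443 -0.38   0.03 ]
top crucible_mid 0.5 [443. 245.] [ 0.287 -0.544  0.03 ]
top bottle_mid 0.68 [250. 167.] [ 0.473 -0.069  0.052]
```

View pics/scene0.png

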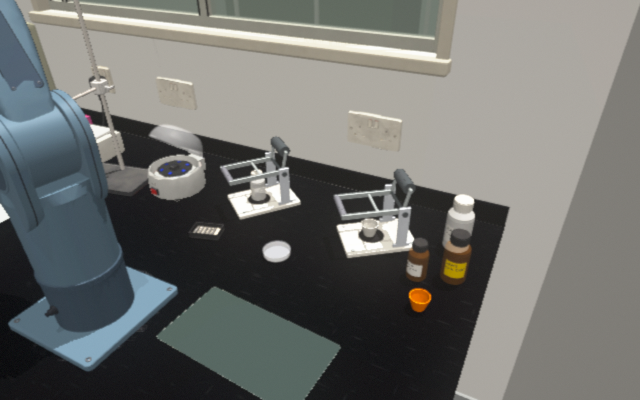

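View pics/top0.png

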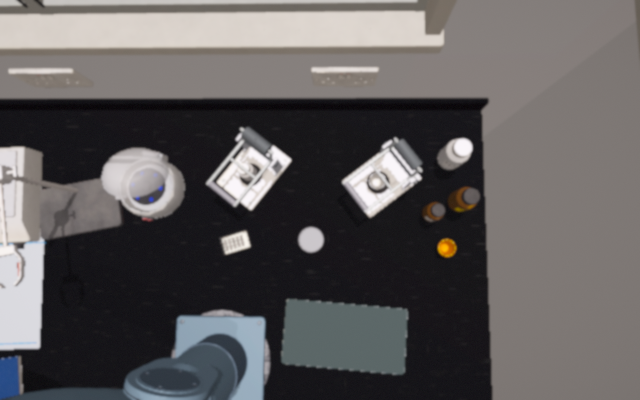

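The crucible stands in the right-hand cradle. Candidates for crucible_mid are the white cup in that cradle, scene (369,228) / top (375,181), and the orange look-alike, scene (418,302) / top (447,248). I choose the white one. The bottle cradle is at top (250,167). A lab stand at scene (105,130) may lie in the arm's path, so I'll check it along with a close crop of the choice.

Run:
```python
from h import *
s=cv2.imread("pics/scene0.png");t=cv2.imread("pics/top0.png")
r=lambda im,a,b,c,d:cv2.resize(im[b:d,a:c],(400,300),interpolation=cv2.INTER_CUBIC)
cv2.imwrite("pics/crop.png",np.vstack([np.hstack([r(s,0,0,260,195),r(t,0,120,200,270)]),np.hstack([r(s,320,160,440,250),r(t,330,125,430,200)])]))
for n,c,p in [("standbase",'scene',(125,180)),("standbase",'top',(110,195))]: print(n,at_z(c,p,.01).round(3))
for c in("top","scene"): print(np.array(camera_params(c)["eye"]).round(2))
print(at_z("top",(320,106),0).round(3)); st=read_state(); print(np.round(st["ee_rot"],3),st["grip_width"],st["t"])
```

```text
standbase [0.379 0.334 0.01 ]
standbase [0.407 0.3   0.01 ]
[ 0.28 -0.29  1.06]
[-0.36 -0.68  0.64]
[ 0.647 -0.238  0.   ]
[[-0.966  0.26   0.   ]
 [ 0.26   0.966 -0.   ]
 [-0.     0.    -1.   ]] 0.08773698712860561 0.6
```

View pics/crop.png

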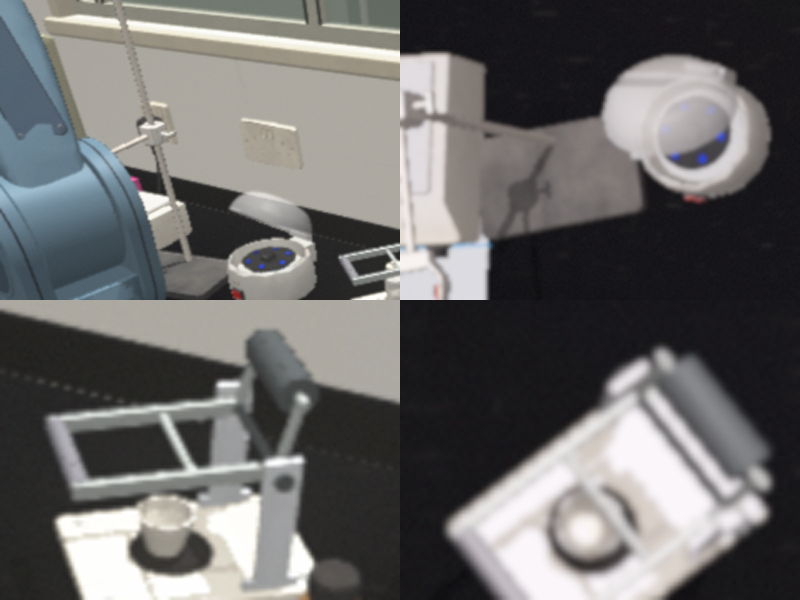

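The crop confirms the choice: an open white cone cup on a black pad, under the guard at scene (341,208). Next I'll locate the stand's rod and clamp so I can pass them safely.

Run:
```python
from h import *
print("foot",at_z('top',(77,192),.01).round(3),at_z('scene',(122,170),.01).round(3))
f=at_z('scene',(122,170),.01)
def onrod(px,cam):
    e,v=ray(cam,px); w=[0,0,1.]; A=np.c_[v,-np.array(w)]; k=np.linalg.lstsq(A,f-e,rcond=None)[0]; return (f+k[1]*np.array(w)).round(3)
print("clamp",onrod((98,87),'scene'),onrod((3,176),'top'),"top>",onrod((75,0),'scene'))
for z in(.15,.2,.25,.3,.35): print(z,at_z('top',(5,262),z).round(2),at_z('top',(75,186),z).round(2),at_z('scene',(72,100),z).round(2))
cv2.imwrite("pics/w0.png",read_camera("wrist"))
```

```text
foot [0.414 0.388 0.01 ] [0.418 0.389 0.01 ]
clamp [0.418 0.389 0.259] [0.418 0.389 0.249] top> [0.418 0.389 0.47 ]
0.15 [0.24 0.45 0.15] [0.41 0.3  0.15] [0.51 0.66 0.15]
0.2 [0.24 0.41 0.2 ] [0.4  0.27 0.2 ] [0.42 0.53 0.2 ]
0.25 [0.24 0.37 0.25] [0.4  0.24 0.25] [0.33 0.39 0.25]
0.3 [0.25 0.33 0.3 ] [0.39 0.21 0.3 ] [0.24 0.25 0.3 ]
0.35 [0.25 0.29 0.35] [0.38 0.17 0.35] [0.15 0.11 0.35]
```

View pics/w0.png

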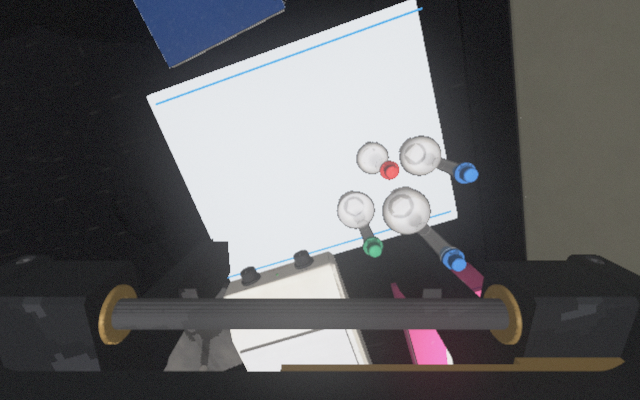

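The wrist view shows a tray with flasks below the tool, around (400,190), and a white box at (290,310). The stand rod is at about (0.418,0.389) and taller than 0.47 m, with a clamp arm at z≈0.25 reaching to (0.24,0.37). I'll go up, pull in to r≈0.4 and sweep inside the rod.

```bash
python3 -m creep '[[0,0,0.05,0,0,0,0.088],[0,0,0.055,0,0,0,0.088],[0,0,0.055,0,0,0,0.088],[0,0,0.05,0,0,0,0.088],[-0.013,-0.046,0,0,0,0,0.088],[-0.013,-0.046,0,0,0,0,0.088],[-0.013,-0.046,0,0,0,0,0.088],[-0.012,-0.046,0,0,0,0,0.088],[-0.012,-0.046,0,0,0,0,0.088],[0,0,0,0,0,0,0.088]]'; python3 -c "
from cell import *;print(read_state()['joint_pos'])"
```

```text
t: 1.9
tcp_pos: [0.1055, 0.3956, 0.4495]
ee_rot: [[-0.966, 0.26, 0.0], [0.26, 0.966, 0.002], [-0.0, 0.002, -1.0]]
wrist_force: [-0.5, 0.7, 1.3]
grip_width: 0.088
finger_force: 0.0
[-1.38980090e+00 -6.47946799e-02 -2.86638819e-02  1.80296095e+00
 -1.69967117e-03  1.40179350e+00 -1.10063333e-01]
```

```bash
python3 -m creep '[[0.055,-0.019,0,0,0,0,0.088],[0.052,-0.026,0,0,0,0,0.088],[0.047,-0.033,0,0,0,-0.16,0.088],[0.042,-0.040,0,0,0,-0.16,0.088],[0.036,-0.045,0,0,0,-0.16,0.088],[0.029,-0.05,0,0,0,-0.16,0.088],[0.022,-0.054,0,0,0,-0.16,0.088],[0.014,-0.056,0,0,0,-0.16,0.088],[0.006,-0.058,0,0,0,-0.16,0.088],[-0.002,-0.058,0,0,0,-0.16,0.088],[-0.01,-0.057,0,0,0,-0.16,0.088],[-0.018,-0.055,0,0,0,-0.16,0.088],[-0.026,-0.052,0,0,0,-0.16,0.088],[-0.033,-0.048,0,0,0,-0.16,0.088],[0.02,-0.02,-0.05,0,0,-0.16,0.088],[0.02,-0.02,-0.05,0,0,-0.16,0.088],[0.01,-0.01,-0.05,0,0,0,0.088],[0,0,0,0,0,0,0.088],[0,0,0,0,0,0,0.088]]'
python3 - <<'E'
from h import *
st=read_state(); im=read_camera("wrist"); cv2.imwrite("pics/w1.png",im)
for t,z in [("crucible_guard_bar",.1),("crucible_guard_hinge",.1),("crucible_mid",.03)]:
    for r in place_of("wrist",t)[:2]: print(t,round(r["p"],2),np.round(r["point"]),at_z("wrist",r["point"],z,st).round(3))
E
```

```text
t: 4.28
tcp_pos: [0.3702, -0.3039, 0.3006]
ee_rot: [[0.802, 0.597, 0.001], [0.597, -0.802, -0.001], [0.0, 0.002, -1.0]]
wrist_force: [-1.5, -0.6, 0.6]
grip_width: 0.0879
finger_force: 0.0
crucible_guard_bar 0.66 [341. 173.] [ 0.398 -0.33   0.1  ]
crucible_guard_hinge 0.83 [450. 172.] [ 0.476 -0.432  0.1  ]
crucible_mid 0.61 [389. 156.] [ 0.45  -0.383  0.03 ]
crucible_mid 0.59 [396. 294.] [ 0.29  -0.538  0.03 ]
```

View pics/w1.png

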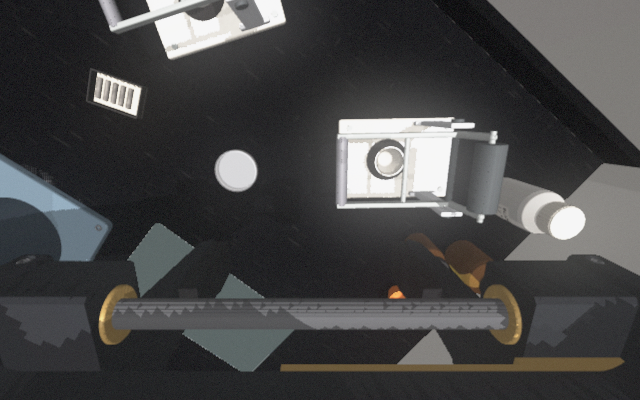

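The wrist view shows the chosen guard's bar as a vertical line at (341,172), aligned with the fingers, and the hinge at (450,172). The crucible is at (389,156), and the orange cup is off to the right at (396,294). I'll descend over the bar with the fingers at 60 mm and close gently.

```bash
python3 -m creep '[[0.014,-0.0125,-0.04,0,0,0,0.06],[0.014,-0.0125,-0.05,0,0,0,0.06],[0,0,-0.04,0,0,0,0.06],[0,0,-0.03,0,0,0,0.06],[0,0,-0.03,0,0,0,0.06],[0,0,-0.02,0,0,0,0.06],[0,0,-0.008,0,0,0,0.06],[0,0,0,0,0,0,0.03],[0,0,0,0,0,0,0.03],[0,0,0,0,0,0,0.02],[0,0,0,0,0,0,0.02],[0,0,0,0,0,0,0.005],[0,0,0,0,0,0,0.005],[0,0,0,0,0,0,0.005],[0,0,0,0,0,0,0.005]]' 10
```

```text
t: 6.35
tcp_pos: [0.3988, -0.3294, 0.0814]
ee_rot: [[0.802, 0.597, 0.002], [0.597, -0.802, -0.003], [-0.0, 0.003, -1.0]]
wrist_force: [3.9, -4.1, -1.4]
grip_width: 0.0133
finger_force: 10.0
```

```bash
python3 -m creep '[[0.0001,-0.0001,0.0065,0,0,0,0.005],[0.0003,-0.0004,0.0065,0,0,0,0.005],[0.0005,-0.0006,0.0064,0,0,0,0.005],[0.0007,-0.0009,0.0064,0,0,0,0.005],[0.0009,-0.0012,0.0063,0,0,0,0.005],[0.001,-0.0014,0.0063,0,0,0,0.005],[0.0012,-0.0017,0.0062,0,0,0,0.005],[0.0014,-0.0019,0.0061,0,0,0,0.005],[0.0016,-0.0022,0.0059,0,0,0,0.005],[0.0018,-0.0024,0.0058,0,0,0,0.005],[0.0019,-0.0026,0.0056,0,0,0,0.005],[0.0021,-0.0028,0.0055,0,0,0,0.005]]'
python3 - <<'E'
from h import *
cv2.imwrite("pics/s1.png",cv2.resize(read_camera("scene")[100:260,240:480],(720,480)))
E
```

```text
t: 7.85
tcp_pos: [0.4147, -0.3502, 0.1554]
ee_rot: [[0.802, 0.597, 0.006], [0.597, -0.802, -0.009], [-0.001, 0.011, -1.0]]
wrist_force: [13.1, -15.5, -16.9]
grip_width: 0.0123
finger_force: 11.3
```

View pics/s1.png

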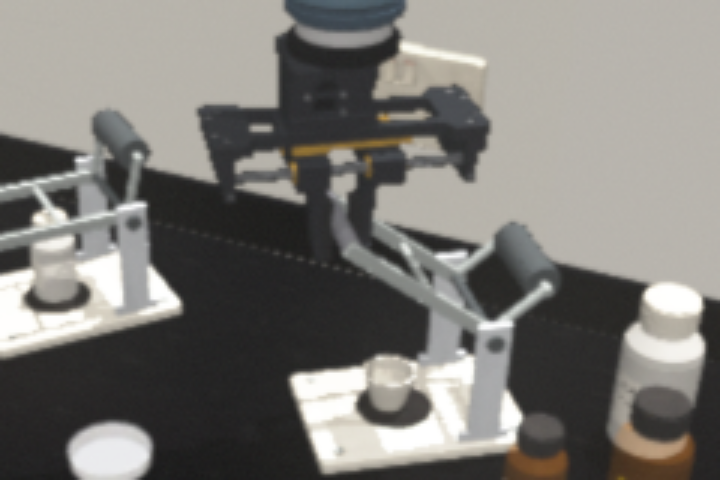

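The scene crop shows the guard lifted to about 35° with the bar between the fingers and the crucible in place. The wrist force is purely radial, towards the hinge, so I'll move the arc inward by about 5 mm as I go on.

```bash
python3 -m creep '[[0.0027,-0.0037,0.0047,0,0,0,0.005],[0.0029,-0.0038,0.0045,0,0,0,0.005],[0.003,-0.004,0.0042,0,0,0,0.005],[0.0031,-0.0042,0.004,0,0,0,0.005],[0.0032,-0.0043,0.0037,0,0,0,0.005],[0.003,-0.004,0.0042,0,0,0,0.005]]'
```

```text
t: 8.65
tcp_pos: [0.4301, -0.3702, 0.179]
ee_rot: [[0.802, 0.598, 0.0], [0.598, -0.802, -0.001], [0.0, 0.001, -1.0]]
wrist_force: [8.2, -6.5, -13.8]
grip_width: 0.0116
finger_force: 11.0
```

```bash
python3 -m creep '[[0.0035,-0.0047,0.0031,0,0,0,0.005],[0.0036,-0.0048,0.0028,0,0,0,0.005],[0.0036,-0.0049,0.0025,0,0,0,0.005],[0.0037,-0.005,0.0022,0,0,0,0.005],[0.0035,-0.0047,0.0026,0,0,0,0.005],[0.0036,-0.0048,0.0023,0,0,0,0.005],[0.0036,-0.0049,0.002,0,0,0,0.005],[0.0036,-0.0049,0.0018,0,0,0,0.005],[0,0,0,0,0,0,0.005]]'
python3 - <<'E'
from h import *
cv2.imwrite("pics/s2.png",cv2.resize(read_camera("scene")[100:260,240:480],(720,480)))
E
```

```text
t: 9.78
tcp_pos: [0.4591, -0.4088, 0.1991]
ee_rot: [[0.802, 0.598, 0.001], [0.598, -0.802, 0.001], [0.001, 0.0, -1.0]]
wrist_force: [4.5, 1.9, -0.6]
grip_width: 0.0104
finger_force: 10.0
```

View pics/s2.png

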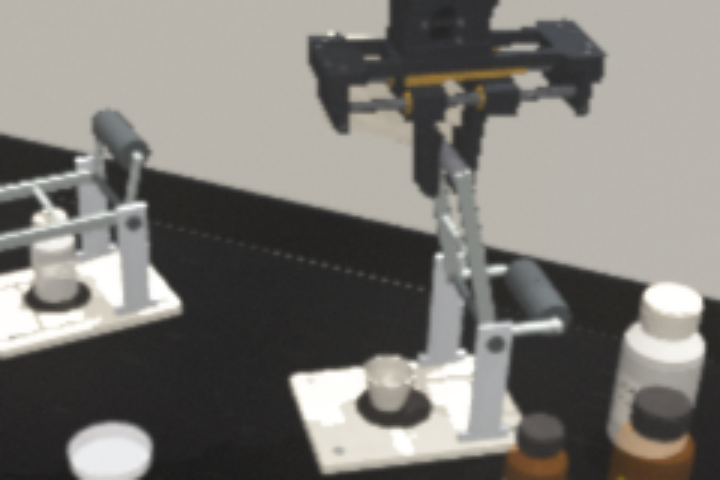

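The guard is nearly upright with the bar still held at (455,160), and the crucible and bottle have not moved. I'll open, let it settle, then lift straight out.

```bash
python3 -m creep '[[0,0,0,0,0,0,0.03],[0,0,0,0,0,0,0.05],[0,0,0,0,0,0,0.06],[0,0,0,0,0,0,0.06],[0,0,0,0,0,0,0.06],[0,0,0,0,0,0,0.06],[0,0,0,0,0,0,0.06],[0,0,0,0,0,0,0.06],[0,0,0.02,0,0,0,0.06],[0,0,0.03,0,0,0,0.06],[0,0,0.04,0,0,0,0.06],[-0.02,0.02,0.05,0,0,0,0.06],[-0.03,0.03,0.05,0,0,0,0.06],[0,0,0,0,0,0,0.06],[0,0,0,0,0,0,0.06],[0,0,0,0,0,0,0.06],[0,0,0,0,0,0,0.06],[0,0,0,0,0,0,0.06]]'
python3 - <<'E'
from h import *
cv2.imwrite("pics/s3.png",cv2.resize(read_camera("scene")[100:260,240:480],(720,480)))
for r in place_of("scene","crucible_mid")[:2]+place_of("scene","bottle_mid")[:1]: print(r["point"],r["p"])
E
```

```text
t: 12.08
tcp_pos: [0.4091, -0.3606, 0.3862]
ee_rot: [[0.803, 0.597, -0.001], [0.597, -0.803, 0.0], [-0.001, -0.001, -1.0]]
wrist_force: [-0.0, -0.6, -0.3]
grip_width: 0.0596
finger_force: 0.0
[420.4, 303.0] 0.74
[368.7, 227.6] 0.57
```

View pics/s3.png

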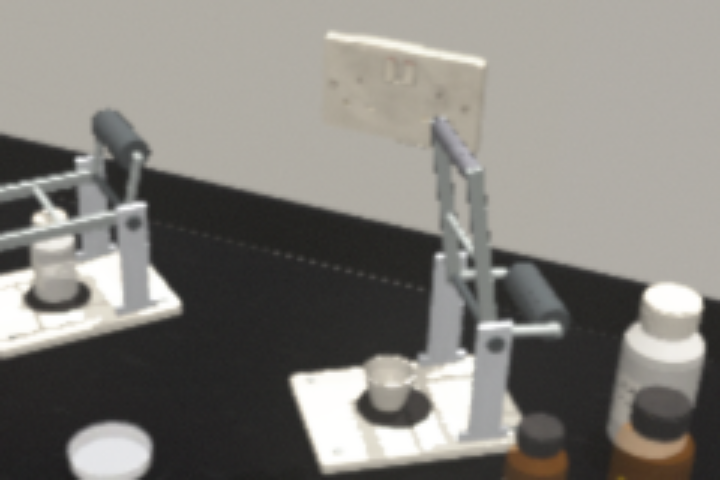

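The guard stands open with the bar at (455,145). The crucible has not moved, at scene (369,228), and the bottle's guard is still shut. I'll let it settle for one more second, then hand in.

```bash
python3 -m creep '[[0,0,0,0,0,0,0.06],[0,0,0,0,0,0,0.06],[0,0,0,0,0,0,0.06],[0,0,0,0,0,0,0.06],[0,0,0,0,0,0,0.06],[0,0,0,0,0,0,0.06],[0,0,0,0,0,0,0.06],[0,0,0,0,0,0,0.06]]' >/dev/null
python3 - <<'E'
from h import *
a=cv2.imread("pics/s3.png"); b=cv2.resize(read_camera("scene")[100:260,240:480],(720,480))
print((cv2.absdiff(a,b).max(2)>60).sum()); print(job_done())
E
```

```text
0
the job is handed in; nothing more can be done
None
```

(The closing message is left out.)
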